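# Hold a spring-return contact carriage open at the index

## Task

On the battery-cell test fixture, turn the clamp knob a quarter turn counterclockwise (seen from above) to free the spring-return carriage. Then pull the carriage out until its pointer blade lines up with the blade of the index on the scale, and keep it there: finish while still holding the carriage at the mark against its spring, with the clamp left free, ready for a cell to be loaded. Leave the meter and the cell tray where they are.

Things in the scene. Friction and masses are not known exactly. Their poses are not given: they have to be found in the camera images.
- fixture: battery-cell test fixture bolted to the table: aluminium base 380 x 205 x 12 mm, grey sliding carriage, fixed dark head with two spring tubes at the far (+x) end, clamp knob on the left (+y), scale bar on the right. Origin on the table surface; x along the slide: the carriage is pulled out along -x (roughly towards the robot). Base spans x -165 to 215 mm, y -98 to 108 mm. Does not move
- clamp (a joint): angle of the clamp knob (rad): about 0 = clamped (starts 0 to 0.12), grows as the knob is turned counterclockwise seen from above, stop at 1.6. An off-centre steel disc under the knob blocks a catch pin on the carriage; clear of it above about 1.2. Stiff (0.1 N m) and stays where it is left
- clamp_grip (a point): grip point of the clamp knob, on its vertical axis, 70 mm above the table; 64 mm in -x and 75 mm in +y from the fixture's origin. The knob is a black upright bar 12 mm thick (x of this frame, which turns with it), 46 mm long (y), from 48 to 82 mm above the table; with the carriage home nothing else within 60 mm is higher than 42 mm. At joint 0 the frame is parallel to the fixture
- slide (a joint): how far the carriage is pulled out along the fixture's -x (m): 0 = home, 0.08 = end stop. A spring pulls it home: about 4.5 N at 0, plus 0.9 N per 10 mm, and it returns when let go. While clamped it can move only about 3 mm
- carriage: grey spring-return carriage, 100 x 56 mm, flat top 40 mm above the table; moves along the fixture's x; its origin coincides with the fixture's when home. On it a black upright handle plate, 14 mm thick along the slide (x), 44 mm wide (y), top 95 mm above the table, its middle 15 mm in +x from the carriage's origin; the fixed head (56 mm high) begins 53 mm behind the plate when home
- handle_grip (a point): grip point in the middle of the handle plate, 75 mm above the table; x of this frame lies along the slide, as the fixture's x
- pointer (a point): tip of the carriage's pointer, a steel blade 3 mm thick that sticks out 21 mm to the right (-y) of the carriage near its front end, top 40 mm above the table; moves with the carriage. Here: the middle of its outer end, top edge
- mark (a point): tip of the index blade, a steel blade 3 mm thick on the dark index block (18 x 20 mm) clamped to the scale bar, pointing to the carriage; 40 mm above the table, 2 mm beside the line of the pointer's tip. Axes as the fixture's: the pointer is at the mark when its x in this frame is 0. Does not move; 30 to 60 mm of pull are needed
- meter: hand-held multimeter lying on the table, 180 x 86 x 40 mm, loose, a bystander; origin under its middle
- cell_tray: white open tray 100 x 125 x 35 mm with five upright cells 72 mm tall, loose, a bystander; origin under its middle

How it is judged:
By the outcome, as a careful person would: the job done as asked, in the order asked, and still so for the second after the job is handed in, while the arm keeps its last pose, push and grip.
It also fails if it takes over 42 s, if anything falls off the work surface, if the arm or the gripper's body presses on something with over 40 N, if the wrist force passes 120 N, or if a joint passes its speed limit or range.

## Robot

A 6-joint arm with a two-finger parallel gripper is mounted at the origin on the work surface. World frame = base frame: x ahead of the robot, y to its left, z up, the work surface at z = 0. Lengths are in m, angles in degrees, forces in N, time in s.
With the tool pointing down it reaches from about 0.3 to 0.75 m from the base axis. Payload 8.5 kg.
Tool frame: the origin (TCP) lies on the centre line of the jaws, within the pads' length; the fingertips stand 19 mm ahead of it and the grasp point (between the pads) is the TCP (env.tcp_to_tips is the z of the fingertips in the tool frame, in m); z points along the fingers, y is the line along which they close (so a half turn about z gives the same grasp; the last joint's range is limited). The gripper opens to 85 mm and grips with 20 to 120 N. Pads are 22 mm wide; open, the fingers measure 114 mm over their backs; the gripper's body (76 mm by 85 mm) begins 54 mm behind the grasp point. The pads swing forward as they close: fully open they stand 13 mm farther back than shut.
Start: joints at [62.321, 21.807, 74.336, -0, 83.858, -12.336], TCP at [0.146, 0.53, 0.25] pointing down, gripper open.
Joint ranges: [-178.18, 178.18], [-50.72, 133.34], [12.68, 142.11], [-81.47, 261.47], [9.98, 163.14], [-165.26, 165.26]. Speed limits (degrees/s): [136.94, 136.94, 180, 180, 180, 180].

## Interface

Orientations are given as a 3x3 rotation matrix whose columns are the frame's x, y, z axes.
In Python, from rig import env gives the robot as it stands.
- The arm moves only by the tool servo_tool, never from a script. Its argument "steps" is a list of rows, each an object of numbers: "tx", "ty", "tz": the shift along the world's x, y, z in cm; "yaw": the turn about the world's z in degrees; "claw": the finger opening in cm, from 0 to 8.54. In form: [{"tx": .., "ty": .., "tz": .., "yaw": .., "claw": ..}, ...]. A call has 1 to 20 rows; each row shifts and turns the commanded pose from where the row before left it; what a row does not reach is not made up. A row lasts 1/10 s, in which the tool goes at most 50 mm and 8.59 degrees, less where a joint would pass 70% of its speed; a pose out of reach is approached as far as the arm can. A call with a gripper value outside its range is refused whole. The fingers move at their own pace and stop on an object; "newtons" is the grip in N (left out, the last holds). Time passes only in rows, so rows that do not move let the fingers close. It gives the time, the measured TCP pose, the force, the opening and the grip force at its end, in the units of the state.
- env.observe(): the state, without advancing time (a new reading comes with each control period).
- env.get_image(name): name is "scene" or "top"; returns (picture, depth): 480x640x3 uint8, red, green, blue; 480x640 float32, m along the optical axis (not along the pixel's ray), 0 where there is no reading.
- env.camera_model(name): a dict with "fovy" (degrees; the focal length in pixels is half the picture's height over the tangent of half this angle, whatever the lens; pixels are square), "cx", "cy" (the principal point, pixels), "dist_coeffs" ([k1, k2, p1, p2, k3] as OpenCV has them; the pictures are not rectified), "T" (4x4, takes a point from camera to world coordinates). Camera axes: x right, y down, z forward; pixel columns grow to the right and rows downward; lengths in m; the calibration is good to about 2 mm. A picture is of the moment at which its call begins. camera_model takes no time and is no camera call.
- env.close_job(): hands the job in; it is judged then, once.
The state is a dict: "time_s": time; "q": joint angles; "qvel": joint speeds; "joint_efforts": joint torques, N m; "position": TCP position; "tool_rot": TCP orientation; "ft_force": force on the tool from outside, world axes, zero at the start; "wrist_torque": the same for the moment, N m; "grip_width": finger opening in m; "gripper_force": force on a finger pad.
Only numpy, scipy, OpenCV 4.12 (cv2) and the standard library are available. Lean on these libraries where they do the work, as an engineer would, in place of code of your own. Each camera call takes 0.05 s, during which the arm holds its last target. There are 200 camera calls.

## Working session

There is one attempt and no reset: what is moved stays moved. The work goes in short steps, Python scripts to look and compute and a tool call to move; the robot and the scene stay as the last step left them, time stands still between calls to the robot, and variables do not carry over. Pictures are saved under pics/ and viewed, at most 10 in all, crops included, and the job is handed in when it is done.

Besides the shell and the picture viewer there is one more tool, called after "Emit:" in YAML: its name, and indented under it one key for each argument. servo_tool: Moves the arm, as the interface text tells. Its arguments: {"type":"object","properties":{"steps":{"type":"array"},"newtons":{"type":"number"}},"required":["steps"]}

```bash
mkdir -p pics
cat > h.py <<'E'
import numpy as np, cv2
from rig import env
def K(n):
    m=env.camera_model(n); f=240/np.tan(np.radians(m["fovy"])/2)
    return np.array([[f,0,m["cx"]],[0,f,m["cy"]],[0,0,1]]),np.array(m["dist_coeffs"]),np.array(m["T"])
def ray(n,uv):
    k,d,T=K(n); p=cv2.undistortPoints(np.float64(uv).reshape(-1,1,2),k,d).reshape(-1,2)
    return T[:3,3],np.c_[p,np.ones(len(p))]@T[:3,:3].T
def onplane(n,uv,z):
    o,r=ray(n,uv); return o+r*((z-o[2])/r[:,2])[:,None]
def proj(n,P):
    k,d,T=K(n); Ti=np.linalg.inv(T); r,_=cv2.Rodrigues(Ti[:3,:3])
    return cv2.projectPoints(np.float64(P).reshape(-1,1,3),r,Ti[:3,3],k,d)[0].reshape(-1,2)
def snap(n,name):
    im,dp=env.get_image(n); cv2.imwrite(f"pics/{name}.png",im[:,:,::-1]); np.save(f"pics/{name}.npy",dp); return im,dp
E
python3 - <<'E'
from h import *
for n in("scene","top"):
    snap(n,n+"0"); k,d,T=K(n); print(n,k[0,0],d,T.round(3).tolist())
s=env.observe(); print(s["time_s"],s["position"],np.round(s["tool_rot"],3).tolist(),s["grip_width"])
E
```

```text
scene 521.3922067616431 [0.00203567 0.         0.         0.         0.        ] [[0.748, 0.393, -0.535, 1.084], [0.664, -0.429, 0.612, -0.552], [0.011, -0.813, -0.582, 0.655], [0.0, 0.0, 0.0, 1.0]]
top 490.74901411995444 [-0.12252589  0.          0.          0.          0.        ] [[-0.029, -0.995, 0.099, 0.439], [-1.0, 0.029, -0.004, 0.045], [0.001, -0.099, -0.995, 1.058], [0.0, 0.0, 0.0, 1.0]]
0.1 [0.1454492  0.5301764  0.24979878] [[-0.964, 0.265, -0.001], [0.265, 0.964, -0.001], [0.0, -0.001, -1.0]] 0.0853868252241637
```

View pics/top0.png

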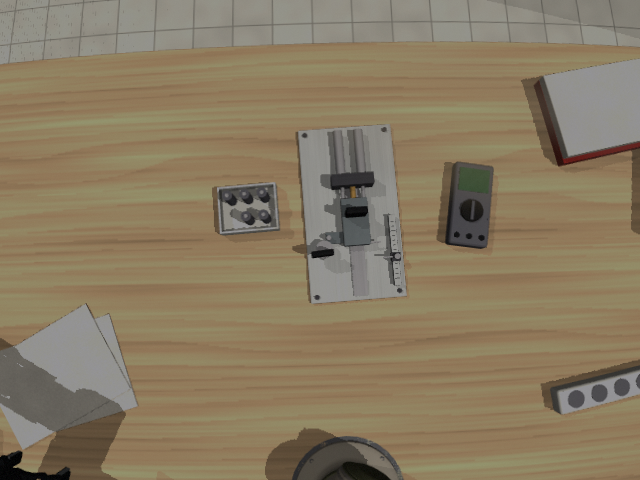

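View pics/scene0.png

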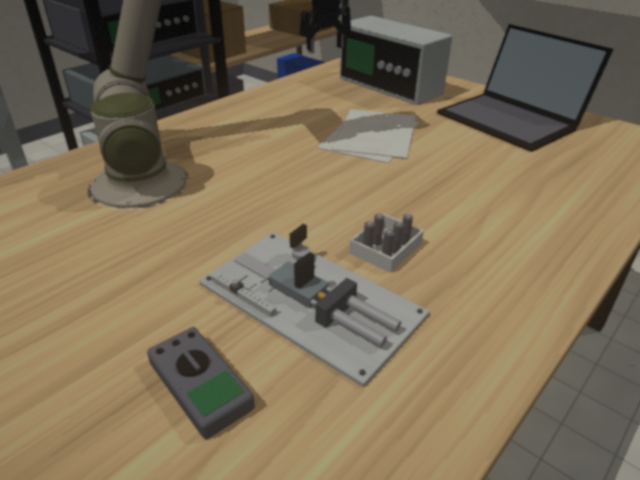

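The top view shows the base with corners near (298,130), (389,126), (406,296) and (312,302). The knob is at (322,253), the handle at (356,211), the pointer at (372,241) and the index blade at (380,256). The tray is on the left and the meter on the right. The scene view agrees with this.

Run:
```python
from h import *
im=cv2.imread("pics/top0.png"); dp=np.load("pics/top0.npy")
hsv=cv2.cvtColor(im,cv2.COLOR_BGR2HSV)
m=((hsv[...,1]<45)&(hsv[...,2]>90)).astype(np.uint8); roi=np.zeros_like(m); roi[115:312,288:415]=1; m*=roi
m=cv2.morphologyEx(m,cv2.MORPH_CLOSE,np.ones((9,9)))
c=max(cv2.findContours(m,0,2)[0],key=cv2.contourArea)
P=onplane("top",c.reshape(-1,2),.012)[:,:2]
r=cv2.minAreaRect((P*1000).astype(np.float32)); print("base mm",r)
B=cv2.boxPoints(r); print(B)
# dark upright tops
for nm,(x0,x1,y0,y1),z in(("knob",(305,340,240,268),.082),("handle",(340,372,200,222),.095)):
    k=np.zeros(m.shape,np.uint8); k[y0:y1,x0:x1]=(hsv[y0:y1,x0:x1,2]<38)
    cc=max(cv2.findContours(k,0,2)[0],key=cv2.contourArea)
    q=onplane("top",cc.reshape(-1,2),z)[:,:2]*1000
    print(nm,cv2.minAreaRect(q.astype(np.float32)), "n",len(cc))
cv2.imwrite("pics/crop.png",cv2.resize(im[185:310,290:415],None,fx=4.8,fy=4.8,interpolation=cv2.INTER_CUBIC))
```

```text
base mm ((601.9970703125, -28.51598358154297), (378.9606628417969, 204.62765502929688), 2.8722658157348633)
[[ 407.62787    64.174545]
 [ 417.88165  -140.19604 ]
 [ 796.3663   -121.20651 ]
 [ 786.1125     83.16408 ]]
knob ((508.847900390625, 36.52814483642578), (12.638900756835938, 42.285240173339844), 5.481922149658203) n 20
handle ((588.4490356445312, -31.45256805419922), (20.265377044677734, 46.34630584716797), 1.8187133073806763) n 21
```

View pics/crop.png

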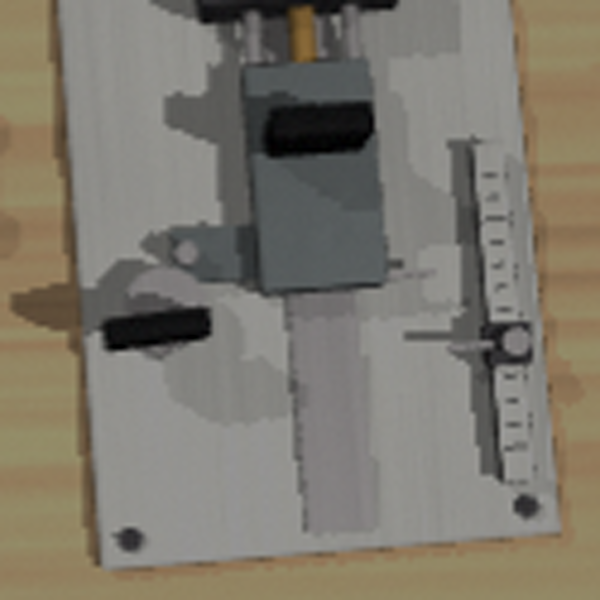

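The crop shows the index blade at about crop (405–490, 336–342). The pointer is a short blade right of the carriage at about (385–432, 263–272). The knob and handle positions match the stated geometry. Next I'll enlarge the blades.

Run:
```python
from h import *
a=cv2.imread("pics/top0.png")[228:268,362:412]; b=cv2.imread("pics/scene0.png")[255:305,215:285]
a=cv2.resize(a,(750,600),interpolation=cv2.INTER_CUBIC)[:, :]; b=cv2.resize(b,(770,550),interpolation=cv2.INTER_CUBIC)
f=lambda i:cv2.convertScaleAbs(i,alpha=1.5)
cv2.imwrite("pics/ca.png",f(a)); cv2.imwrite("pics/cb.png",f(b))
t=np.radians(2.87);R=np.array([[np.cos(t),-np.sin(t),0],[np.sin(t),np.cos(t),0],[0,0,1]]);o=np.array([.5773,-.0348,0])
for x,y,z in((-.04,-.028,.04),(-.04,-.049,.04),(-.08,-.051,.04)): 
    P=o+R@[x,y,z]; print(x,y,proj("top",P),proj("scene",P))
```

```text
-0.04 -0.028 [[370.37380132 238.73750284]] [[271.04413564 278.11769608]]
-0.04 -0.049 [[380.35413193 237.94848347]] [[262.99878029 283.97984547]]
-0.08 -0.051 [[383.04325024 256.92393486]] [[246.39516305 275.4008038 ]]
```

View pics/ca.png

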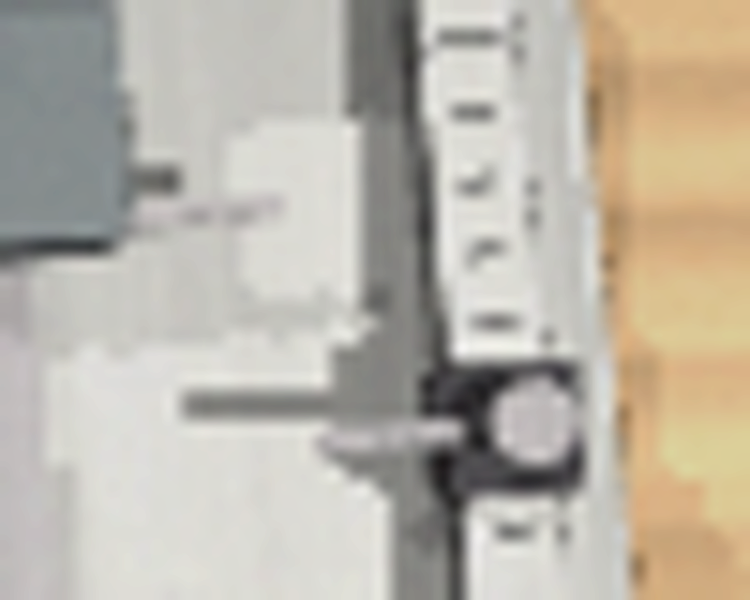

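View pics/cb.png

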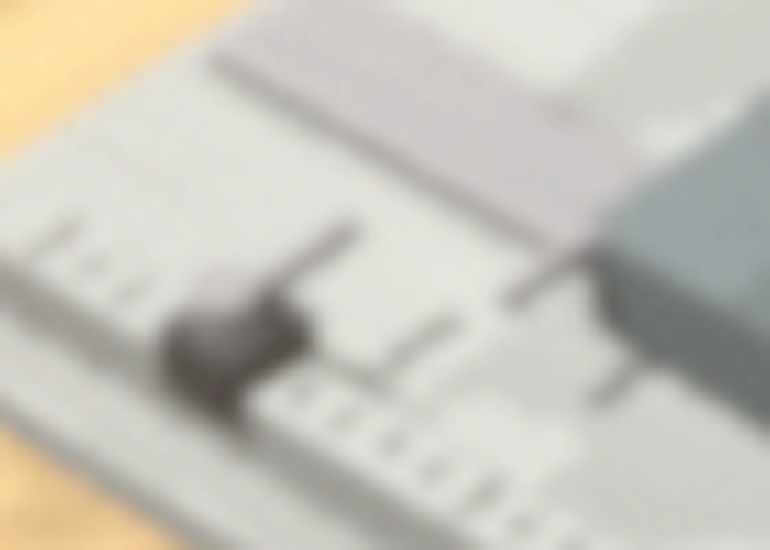

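In the top crop, the light blade from (130,222) to (283,205) is the pointer, and the one from (320,440) to (465,425) is the index blade. The dark bars above each are their shadows. In full pixels the pointer tip is at about (380.4,241.2) and the index tip at about (382.9,256.9). The scene crop only shows the index blade and shadows near (350,230).

```bash
cat >> h.py <<'E'
t=np.radians(2.87);R=np.array([[np.cos(t),-np.sin(t),0],[np.sin(t),np.cos(t),0],[0,0,1]]);o=np.array([.5773,-.0348,0])
fix=lambda P:(np.asarray(P)-o)@R
E
python3 - <<'E'
from h import *
im=cv2.imread("pics/top0.png")
p=[(380.4,241.2),(370.7,242.4),(382.9,256.9),(392.5,255.9)]
print((fix(onplane("top",p,.04))*1000).round(1))
# row profile: pinkness (R-G) centroid per column
def cen(c,r0,r1):
    w=im[r0:r1,c].astype(float); w=np.clip(w[:,2]-w[:,1]-4,0,None); return (w@np.arange(r0,r1))/max(w.sum(),1e-9), w.round(0).tolist()
for c in range(371,381,1): print("ptr",c,cen(c,237,248))
for c in range(383,393,1): print("idx",c,cen(c,252,262))
E
```

```text
[[-46.8 -48.5  40. ]
 [-47.7 -28.   40. ]
 [-79.9 -50.7  40. ]
 [-79.5 -70.9  40. ]]
ptr 371 (np.float64(0.0), [0.0, 0.0, 0.0, 0.0, 0.0, 0.0, 0.0, 0.0, 0.0, 0.0, 0.0])
ptr 372 (np.float64(0.0), [0.0, 0.0, 0.0, 0.0, 0.0, 0.0, 0.0, 0.0, 0.0, 0.0, 0.0])
ptr 373 (np.float64(0.0), [0.0, 0.0, 0.0, 0.0, 0.0, 0.0, 0.0, 0.0, 0.0, 0.0, 0.0])
ptr 374 (np.float64(0.0), [0.0, 0.0, 0.0, 0.0, 0.0, 0.0, 0.0, 0.0, 0.0, 0.0, 0.0])
ptr 375 (np.float64(0.0), [0.0, 0.0, 0.0, 0.0, 0.0, 0.0, 0.0, 0.0, 0.0, 0.0, 0.0])
ptr 376 (np.float64(0.0), [0.0, 0.0, 0.0, 0.0, 0.0, 0.0, 0.0, 0.0, 0.0, 0.0, 0.0])
ptr 377 (np.float64(0.0), [0.0, 0.0, 0.0, 0.0, 0.0, 0.0, 0.0, 0.0, 0.0, 0.0, 0.0])
ptr 378 (np.float64(0.0), [0.0, 0.0, 0.0, 0.0, 0.0, 0.0, 0.0, 0.0, 0.0, 0.0, 0.0])
ptr 379 (np.float64(0.0), [0.0, 0.0, 0.0, 0.0, 0.0, 0.0, 0.0, 0.0, 0.0, 0.0, 0.0])
ptr 380 (np.float64(0.0), [0.0, 0.0, 0.0, 0.0, 0.0, 0.0, 0.0, 0.0, 0.0, 0.0, 0.0])
idx 383 (np.float64(0.0), [0.0, 0.0, 0.0, 0.0, 0.0, 0.0, 0.0, 0.0, 0.0, 0.0])
idx 384 (np.float64(0.0), [0.0, 0.0, 0.0, 0.0, 0.0, 0.0, 0.0, 0.0, 0.0, 0.0])
idx 385 (np.float64(0.0), [0.0, 0.0, 0.0, 0.0, 0.0, 0.0, 0.0, 0.0, 0.0, 0.0])
idx 386 (np.float64(0.0), [0.0, 0.0, 0.0, 0.0, 0.0, 0.0, 0.0, 0.0, 0.0, 0.0])
idx 387 (np.float64(0.0), [0.0, 0.0, 0.0, 0.0, 0.0, 0.0, 0.0, 0.0, 0.0, 0.0])
idx 388 (np.float64(0.0), [0.0, 0.0, 0.0, 0.0, 0.0, 0.0, 0.0, 0.0, 0.0, 0.0])
idx 389 (np.float64(0.0), [0.0, 0.0, 0.0, 0.0, 0.0, 0.0, 0.0, 0.0, 0.0, 0.0])
idx 390 (np.float64(0.0), [0.0, 0.0, 0.0, 0.0, 0.0, 0.0, 0.0, 0.0, 0.0, 0.0])
idx 391 (np.float64(0.0), [0.0, 0.0, 0.0, 0.0, 0.0, 0.0, 0.0, 0.0, 0.0, 0.0])
idx 392 (np.float64(0.0), [0.0, 0.0, 0.0, 0.0, 0.0, 0.0, 0.0, 0.0, 0.0, 0.0])
```

Emit:
servo_tool:
  steps:
    - {"tx":3.6,"ty":-4.9,"yaw":-7}
    - {"tx":3.6,"ty":-4.9,"yaw":-7}
    - {"tx":3.6,"ty":-4.9,"yaw":-7}
    - {"tx":3.6,"ty":-4.9,"yaw":-7}
    - {"tx":3.6,"ty":-4.9,"yaw":-7}
    - {"tx":3.6,"ty":-4.9,"yaw":-7}
    - {"tx":3.6,"ty":-4.9,"yaw":-7}
    - {"tx":3.6,"ty":-4.9,"yaw":-7}
    - {"tx":3.6,"ty":-4.9,"yaw":-7}
    - {"tx":3.6,"ty":-4.9,"yaw":-6}
    - {"claw":5}

```text
invalid input at $.steps[0]: expected keys tx, ty, tz, yaw, claw
```

The tips come out at y = −48.5 and −50.7 mm, where −49 and −51 are expected. The pull is about 32–33 mm, inside the stated range. I'll move over the knob next, with all the keys given in each row.

Emit:
servo_tool:
  steps:
    - {"tx":3.6,"ty":-4.9,"tz":0,"yaw":-7,"claw":5}
    - {"tx":3.6,"ty":-4.9,"tz":0,"yaw":-7,"claw":5}
    - {"tx":3.6,"ty":-4.9,"tz":0,"yaw":-7,"claw":5}
    - {"tx":3.6,"ty":-4.9,"tz":0,"yaw":-7,"claw":5}
    - {"tx":3.6,"ty":-4.9,"tz":0,"yaw":-7,"claw":5}
    - {"tx":3.6,"ty":-4.9,"tz":0,"yaw":-7,"claw":5}
    - {"tx":3.6,"ty":-4.9,"tz":0,"yaw":-7,"claw":5}
    - {"tx":3.6,"ty":-4.9,"tz":0,"yaw":-7,"claw":5}
    - {"tx":3.6,"ty":-4.9,"tz":0,"yaw":-7,"claw":5}
    - {"tx":3.6,"ty":-4.9,"tz":0,"yaw":-6,"claw":5}
    - {"tx":0,"ty":0,"tz":0,"yaw":0,"claw":5}
    - {"tx":0,"ty":0,"tz":0,"yaw":0,"claw":5}

```text
time_s: 1.3
position: [0.4417, 0.1266, 0.2498]
tool_rot: [[-0.097, 0.995, -0.001], [0.995, 0.097, 0.0], [0.0, -0.001, -1.0]]
ft_force: [-0.9, 0.6, 0.2]
grip_width: 0.0498
gripper_force: 0.0
```

Emit:
servo_tool:
  steps:
    - {"tx":1.7,"ty":-2.25,"tz":0,"yaw":0,"claw":5}
    - {"tx":1.7,"ty":-2.25,"tz":0,"yaw":0,"claw":5}
    - {"tx":1.7,"ty":-2.25,"tz":-2,"yaw":0,"claw":5}
    - {"tx":1.7,"ty":-2.25,"tz":-3,"yaw":0,"claw":5}
    - {"tx":0,"ty":0,"tz":-3,"yaw":0,"claw":5}
    - {"tx":0,"ty":0,"tz":-2,"yaw":0,"claw":5}
    - {"tx":0,"ty":0,"tz":0,"yaw":0,"claw":5}
    - {"tx":0,"ty":0,"tz":0,"yaw":0,"claw":5}

```text
time_s: 2.1
position: [0.5095, 0.0385, 0.151]
tool_rot: [[-0.101, 0.995, 0.0], [0.995, 0.101, 0.0], [0.0, 0.0, -1.0]]
ft_force: [0.6, 0.5, -0.1]
grip_width: 0.0499
gripper_force: 0.0
```

Emit:
servo_tool:
  steps:
    - {"tx":0,"ty":-0.15,"tz":-2.7,"yaw":0,"claw":5}
    - {"tx":0,"ty":0,"tz":-2.7,"yaw":0,"claw":5}
    - {"tx":0,"ty":0,"tz":-2.7,"yaw":0,"claw":5}
    - {"tx":0,"ty":0,"tz":0,"yaw":0,"claw":5}
    - {"tx":0,"ty":0,"tz":0,"yaw":0,"claw":0.5}
    - {"tx":0,"ty":0,"tz":0,"yaw":0,"claw":0.5}
    - {"tx":0,"ty":0,"tz":0,"yaw":0,"claw":0.5}
    - {"tx":0,"ty":0,"tz":0,"yaw":0,"claw":0.5}
    - {"tx":0,"ty":0,"tz":0,"yaw":0,"claw":0.5}
    - {"tx":0,"ty":0,"tz":0,"yaw":0,"claw":0.5}
  newtons: 40

```text
time_s: 3.1
position: [0.5092, 0.0359, 0.0711]
tool_rot: [[-0.099, 0.995, 0.0], [0.995, 0.099, -0.001], [-0.001, 0.0, -1.0]]
ft_force: [-6.1, -1.3, 11.1]
grip_width: 0.0115
gripper_force: 41.1
```

The fingers hold the knob at 11.5 mm, so I'll turn it 84°.

Emit:
servo_tool:
  steps:
    - {"tx":0,"ty":0,"tz":0,"yaw":6,"claw":0.5}
    - {"tx":0,"ty":0,"tz":0,"yaw":6,"claw":0.5}
    - {"tx":0,"ty":0,"tz":0,"yaw":6,"claw":0.5}
    - {"tx":0,"ty":0,"tz":0,"yaw":6,"claw":0.5}
    - {"tx":0,"ty":0,"tz":0,"yaw":6,"claw":0.5}
    - {"tx":0,"ty":0,"tz":0,"yaw":6,"claw":0.5}
    - {"tx":0,"ty":0,"tz":0,"yaw":6,"claw":0.5}
    - {"tx":0,"ty":0,"tz":0,"yaw":6,"claw":0.5}
    - {"tx":0,"ty":0,"tz":0,"yaw":6,"claw":0.5}
    - {"tx":0,"ty":0,"tz":0,"yaw":6,"claw":0.5}
    - {"tx":0,"ty":0,"tz":0,"yaw":6,"claw":0.5}
    - {"tx":0,"ty":0,"tz":0,"yaw":6,"claw":0.5}
    - {"tx":0,"ty":0,"tz":0,"yaw":6,"claw":0.5}
    - {"tx":0,"ty":0,"tz":0,"yaw":6,"claw":0.5}
    - {"tx":0,"ty":0,"tz":0,"yaw":0,"claw":0.5}
    - {"tx":0,"ty":0,"tz":0,"yaw":0,"claw":0.5}

```text
time_s: 4.7
position: [0.5113, 0.0382, 0.0712]
tool_rot: [[-1.0, 0.006, 0.006], [0.006, 1.0, 0.004], [-0.006, 0.004, -1.0]]
ft_force: [6.9, 15.8, 3.2]
grip_width: 0.0116
gripper_force: 40.5
```

Emit:
servo_tool:
  steps:
    - {"tx":0,"ty":0,"tz":0,"yaw":0,"claw":4}
    - {"tx":0,"ty":0,"tz":0,"yaw":0,"claw":4}
    - {"tx":0,"ty":0,"tz":0,"yaw":0,"claw":4}
    - {"tx":0,"ty":0,"tz":0,"yaw":0,"claw":4}
    - {"tx":0,"ty":0,"tz":2,"yaw":0,"claw":5}
    - {"tx":0,"ty":0,"tz":3,"yaw":0,"claw":5}
    - {"tx":0,"ty":0,"tz":3,"yaw":-6.8,"claw":5}
    - {"tx":1.0,"ty":-0.9,"tz":2,"yaw":-8,"claw":5}
    - {"tx":1.0,"ty":-0.9,"tz":0,"yaw":-8,"claw":5}
    - {"tx":1.0,"ty":-0.9,"tz":0,"yaw":-8,"claw":5}
    - {"tx":1.0,"ty":-0.9,"tz":0,"yaw":-8,"claw":5}
    - {"tx":1.0,"ty":-0.9,"tz":0,"yaw":-8,"claw":5}
    - {"tx":1.0,"ty":-0.9,"tz":0,"yaw":-8,"claw":5}
    - {"tx":1.0,"ty":-0.9,"tz":0,"yaw":-8,"claw":5}
    - {"tx":1.0,"ty":-0.9,"tz":0,"yaw":-8,"claw":5}
    - {"tx":0,"ty":0,"tz":0,"yaw":-8,"claw":5}
    - {"tx":0,"ty":0,"tz":0,"yaw":-8,"claw":5}
    - {"tx":0,"ty":0,"tz":0,"yaw":0,"claw":5}
    - {"tx":0,"ty":0,"tz":0,"yaw":0,"claw":5}

```text
time_s: 6.6
position: [0.5895, -0.0361, 0.1693]
tool_rot: [[-0.053, 0.999, -0.0], [0.999, 0.053, 0.0], [0.0, -0.0, -1.0]]
ft_force: [0.7, 0.4, -0.5]
grip_width: 0.0501
gripper_force: 0.0
```

Run:
```python
from h import *
im,_=snap("top","top1"); im2,_=snap("scene","scene1")
a=cv2.resize(im[170:310,280:420],(400,400),interpolation=cv2.INTER_CUBIC);b=cv2.resize(im2[200:340,200:340],(400,400),interpolation=cv2.INTER_CUBIC)
cv2.imwrite("pics/pair1.png",np.hstack([a,b])[:,:,::-1])
print(proj("scene",[[.510,.037,.082],[.592,-.034,.095]]))
```

```text
[[297.92167222 229.44305817]
 [303.75703599 258.77263541]]
```

View pics/pair1.png

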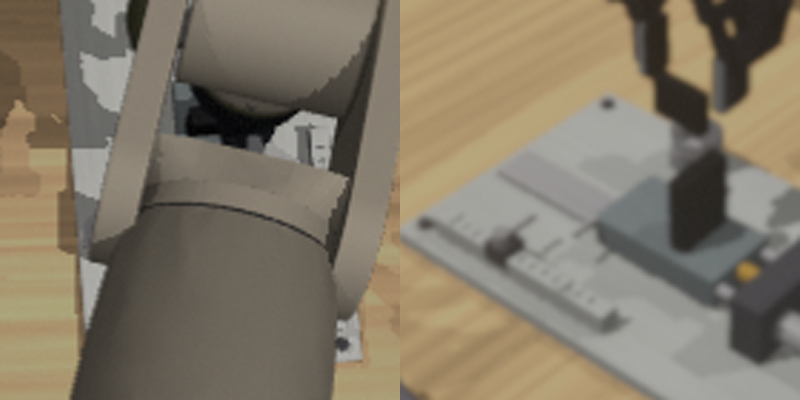

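The scene half shows the knob bar now along the slide at pair (690,95), the handle at (697,205), the index blade at (525,230) and the pointer at (598,245). The arm hides the fixture from the top camera. I'll descend on the handle and grip it.

Emit:
servo_tool:
  steps:
    - {"tx":0.25,"ty":0.2,"tz":-2.4,"yaw":0,"claw":5}
    - {"tx":0,"ty":0,"tz":-2.4,"yaw":0,"claw":5}
    - {"tx":0,"ty":0,"tz":-2.4,"yaw":0,"claw":5}
    - {"tx":0,"ty":0,"tz":-2.2,"yaw":0,"claw":5}
    - {"tx":0,"ty":0,"tz":0,"yaw":0,"claw":5}
    - {"tx":0,"ty":0,"tz":0,"yaw":0,"claw":0.8}
    - {"tx":0,"ty":0,"tz":0,"yaw":0,"claw":0.8}
    - {"tx":0,"ty":0,"tz":0,"yaw":0,"claw":0.8}
    - {"tx":0,"ty":0,"tz":0,"yaw":0,"claw":0.8}
    - {"tx":0,"ty":0,"tz":0,"yaw":0,"claw":0.8}
    - {"tx":0,"ty":0,"tz":0,"yaw":0,"claw":0.8}
  newtons: 60

```text
time_s: 7.8
position: [0.5916, -0.0342, 0.0769]
tool_rot: [[-0.05, 0.999, -0.0], [0.999, 0.05, -0.001], [-0.001, -0.0, -1.0]]
ft_force: [-7.1, -0.5, 6.4]
grip_width: 0.0136
gripper_force: 59.4
```

Run:
```python
from h import *
a=np.array([(590,245),(510,300),(270,285),(350,230)]);a=(a+.5)/11-.5+[215,255]
print((fix(onplane("scene",a,.04))*1000).round(1))
```

```text
[[-46.5 -28.6  40. ]
 [-47.  -47.1  40. ]
 [-80.  -69.4  40. ]
 [-79.9 -51.1  40. ]]
```

Two views give a pull of 32.5 and 33.2 mm, so I'll pull 33 mm.

Emit:
servo_tool:
  steps:
    - {"tx":-0.3,"ty":-0.015,"tz":0,"yaw":0,"claw":0.8}
    - {"tx":-0.5,"ty":-0.025,"tz":0,"yaw":0,"claw":0.8}
    - {"tx":-0.5,"ty":-0.025,"tz":0,"yaw":0,"claw":0.8}
    - {"tx":-0.5,"ty":-0.025,"tz":0,"yaw":0,"claw":0.8}
    - {"tx":-0.5,"ty":-0.025,"tz":0,"yaw":0,"claw":0.8}
    - {"tx":-0.5,"ty":-0.025,"tz":0,"yaw":0,"claw":0.8}
    - {"tx":-0.3,"ty":-0.015,"tz":0,"yaw":0,"claw":0.8}
    - {"tx":-0.2,"ty":-0.01,"tz":0,"yaw":0,"claw":0.8}
    - {"tx":0,"ty":0,"tz":0,"yaw":0,"claw":0.8}
    - {"tx":0,"ty":0,"tz":0,"yaw":0,"claw":0.8}
    - {"tx":0,"ty":0,"tz":0,"yaw":0,"claw":0.8}

```text
time_s: 8.9
position: [0.5609, -0.0358, 0.0769]
tool_rot: [[-0.05, 0.999, 0.006], [0.999, 0.05, -0.001], [-0.001, 0.006, -1.0]]
ft_force: [6.6, 2.4, 4.5]
grip_width: 0.0135
gripper_force: 59.2
```

Run:
```python
from h import *
im,_=snap("scene","scene2")
b=cv2.resize(im[255:305,215:285],(770,550),interpolation=cv2.INTER_CUBIC)
cv2.imwrite("pics/cb2.png",cv2.convertScaleAbs(b,alpha=1.5)[:,:,::-1])
s=env.observe(); print(s["position"],s["grip_width"],s["ft_force"])
```

```text
[ 0.56090932 -0.03582713  0.07690233] 0.013325725126317307 [6.43708935 1.36090718 3.58637109]
```

View pics/cb2.png

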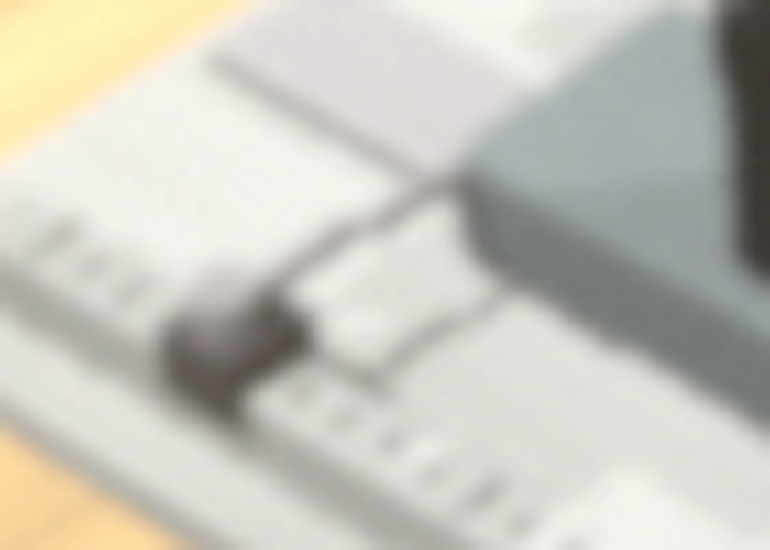

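The blades are nearly in one line: the index spans (270,285)–(350,232) and the pointer (370,225)–(460,180), with a small step at about (358,228). I'll measure that step at subpixel level.

```bash
cat > m.py <<'E'
from h import *
import sys
def meas(name):
    g=cv2.imread(f"pics/{name}.png",0).astype(np.float32)
    for lab,ys,x0 in(("idx",np.arange(-66,-53,1.),-80),("ptr",np.arange(-47,-31,1.),float(sys.argv[2]))):
        xs=np.arange(-7,7.01,.25)+x0; out=[];cl=[]
        for y in ys:
            P=np.array([o+R@[x/1e3,y/1e3,.04] for x in xs]); uv=proj("scene",P).astype(np.float32)
            v=cv2.remap(g,uv[:,0],uv[:,1],cv2.INTER_LINEAR).ravel()
            w=np.clip(np.median(v)-8-v,0,None); k=w.argmax(); w[np.abs(xs-xs[k])>2.5]=0
            if w.sum()>20: out.append((w@xs)/w.sum()); cl.append(y)
        out=np.array(out); print(name,lab,np.median(out).round(2),out.round(1).tolist())
        if len(out)>4: print("  fit @-50:",np.polyval(np.polyfit(cl,out,1),-50).round(2))
meas(sys.argv[1])
E
python3 m.py scene0 -47; python3 m.py scene2 -79
```

```text
scene0 idx -79.5 [-79.2, -79.5, -79.6, -79.5, -79.6, -79.7, -79.5, -79.3, -79.4, -79.5, -79.5, -79.6, -79.9]
  fit @-50: -79.66
scene0 ptr -45.87 [-45.7, -45.9, -46.3, -46.3, -46.2, -46.1, -46.2, -46.1, -45.9, -40.6, -41.0, -41.1, -41.2]
  fit @-50: -48.66
scene2 idx -79.73 [-79.5, -79.7, -79.8, -79.7, -79.8, -79.9, -79.7, -79.5, -79.7, -79.7, -79.6, -79.9, -80.1]
  fit @-50: -79.89
scene2 ptr -77.1 [-77.0, -76.9, -77.1, -77.3, -77.2, -77.2, -77.4, -77.3, -77.1, -77.0, -77.1, -73.1, -73.1, -73.1]
  fit @-50: -79.06
```

Emit:
servo_tool:
  steps:
    - {"tx":-0.1,"ty":-0.005,"tz":0,"yaw":0,"claw":0.8}
    - {"tx":-0.1,"ty":-0.005,"tz":0,"yaw":0,"claw":0.8}
    - {"tx":-0.05,"ty":0,"tz":0,"yaw":0,"claw":0.8}
    - {"tx":0,"ty":0,"tz":0,"yaw":0,"claw":0.8}
    - {"tx":0,"ty":0,"tz":0,"yaw":0,"claw":0.8}
    - {"tx":0,"ty":0,"tz":0,"yaw":0,"claw":0.8}

```text
time_s: 9.55
position: [0.5585, -0.0359, 0.0769]
tool_rot: [[-0.05, 0.999, 0.006], [0.999, 0.05, -0.001], [-0.001, 0.006, -1.0]]
ft_force: [7.5, 1.8, 3.7]
grip_width: 0.0132
gripper_force: 59.1
```

```bash
python3 - <<'E'
from h import *
im,_=snap("scene","scene3"); im2,_=snap("top","top3")
b=cv2.resize(im[255:295,225:275],(500,400),interpolation=cv2.INTER_CUBIC)
c=cv2.resize(im2[230:270,360:400],(300,300),interpolation=cv2.INTER_CUBIC); c=cv2.copyMakeBorder(c,0,100,0,0,cv2.BORDER_CONSTANT)
cv2.imwrite("pics/cb3.png",cv2.convertScaleAbs(np.hstack([b,c]),alpha=1.4)[:,:,::-1])
print(env.observe()["position"])
E
python3 m.py scene3 -79.5
```

```text
[ 0.55848302 -0.0359264   0.07688842]
scene3 idx -79.69 [-79.2, -79.6, -79.7, -79.7, -79.8, -79.8, -79.7, -79.6, -79.7, -79.7, -79.6, -79.8, -80.0]
  fit @-50: -79.95
scene3 ptr -79.42 [-79.6, -79.5, -79.2, -79.1, -79.3, -79.4, -79.4, -79.5, -79.7, -79.6, -73.2, -73.6, -73.7]
  fit @-50: -82.28
```

View pics/cb3.png

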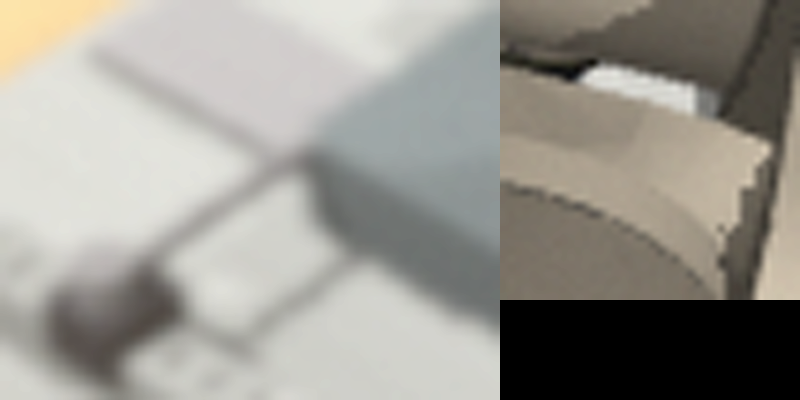

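The index and pointer blades now form one straight line, from (150,260) to (310,155), with 0.3 mm or less between them. The shadow is in line too, and the grip is holding at 59 N. I'll hand it in.

```bash
python3 -c "
from rig import env
print(env.close_job())"
```

```text
the job is handed in; nothing more can be done
None
```

I turned the clamp knob to about 1.5 rad, so the clamp is free, and pulled the carriage out to the mark, with the pointer within about 0.3 mm of the index blade as measured in the image; I handed the job in at about 10 s with the gripper still holding the carriage against its spring.

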